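Stand the round-bottomed pot up in its ring and lock the steady

ROBOT

A 7-joint arm with a two-finger parallel gripper is mounted at the origin on a cart in front of the work surface, level with it; the furniture and walls round the work are solid. World frame = base frame: x ahead of the robot, y to its left, z up, the work surface at z = 0. Lengths are in mm, angles in rad, forces in N, time in s.
With the tool pointing down it reaches from about 400 to 875 mm from the base axis. Payload 4.4 kg.
Tool frame: the origin (TCP) lies midway between the tips of the shut fingers; the grasp point (between the pads) lies 19 mm behind it (ctrl.grip_point_offset is the distance from the TCP to the grasp point, in mm); z points along the fingers, y is the line along which they close (so a half turn about z gives the same grasp; the last joint's range is limited). The gripper opens to 85 mm and grips with 20 to 120 N. Pads are 22 mm wide; open, the fingers measure 114 mm over their backs; the gripper's body (76 mm by 85 mm) begins 54 mm behind the grasp point. The pads swing forward as they close: fully open they stand 13 mm farther back than shut.
Start: joints at [-1.372, 0.628, 0.038, 1.517, -0.027, 0.996, -0.02], TCP at [170.091, 627.365, 231.313] pointing down, gripper open.
Joint ranges: [-3.06, 3.06], [-0.37, 2.12], [-1.25, 1.32], [0.18, 2.47], [-1.1, 4.24], [0.23, 1.98], [-2.94, 2.94]. Speed limits (rad/s): [2.57, 2.57, 3.14, 3.14, 3.14, 3.14, 3.14].

INTERFACE

Orientations are given as [roll, pitch, yaw] about the fixed x, y, z axes, in that order (R = Rz(yaw) Ry(pitch) Rx(roll)).
In Python, from cell import ctrl gives the robot as it stands.
- The arm moves only by the shell command python3 nudge.py 'ROWS'. ROWS is a JSON list of rows, 1 to 12 of them, each of 7 numbers: dx, dy, dz in mm, then a rotation vector rx, ry, rz in rad, then the finger opening in mm; each row shifts and turns the commanded pose from where the row before left it, along the tool's axes as they then stand; what a row does not reach is not made up. A row lasts 1/10 s, in which the tool goes at most 50 mm and 0.15 rad, less where a joint would pass 70% of its speed; a pose out of reach is approached as far as the arm can. The fingers move at their own pace and stop on an object; the grip force is fixed at half the most. Time passes only in rows, so rows that do not move let the fingers close. It prints the time, the measured TCP pose, the force, the opening and the grip force at its end.
- ctrl.read_state(): the state, without advancing time (a new reading comes with each control period).
- ctrl.get_image(name): name is "scene" or "side" or "wrist"; returns the picture (480x640x3 uint8, blue, green, red); there is no depth.
- ctrl.calibration(name): a dict with "fx", "fy", "cx", "cy" (pixels), "rvec" (rotation vector, rad) and "tvec" (3), from world to camera coordinates, as OpenCV has them; the wrist camera has in their place "hand_eye" (4x4, takes a point from camera to tool coordinates, whose origin is the TCP and whose axes are the flange's). Camera axes: x right, y down, z forward; pixel columns grow to the right and rows downward; lengths in mm; the calibration is good to about 2 mm. A picture is of the moment at which its call begins: read the wrist's pose just before it. calibration takes no time and is no camera call.
- ctrl.finish_job(): hands the job in; it is judged then, once.
The state is a dict: "clock": time; "qpos": joint angles; "qd": joint speeds; "tau": joint torques, N m; "eef_pos": TCP position; "tool_rot": TCP orientation; "force": force on the tool from outside, world axes, zero at the start; "torque": the same for the moment, N m; "width": finger opening in mm; "gripper_force": force on a finger pad.
Only numpy, scipy, OpenCV 4.12 (cv2) and the standard library are available. Lean on these libraries where they do the work, as an engineer would, in place of code of your own. Each camera call takes 0.05 s, during which the arm holds its last target. There are 200 camera calls.

TASK

The underside of the round-bottomed clay pot has been recorded; now set it up for its side view. Without squeezing the brittle pot or letting its belly climb out of the wooden ring, tip it up off the neck rest until it stands upright in the ring by itself; then swing the steady's open fork round the post onto the pot's neck until the tab under its hub drops fully home into the slot of the post's collar. Leave the pot upright and let go of everything, and do not disturb the mug or the sherds.

Things in the scene. Friction and masses are not known exactly. Their poses are not given: they have to be found in the camera images.
- stand: Fixed vessel stand: grey base plate 130 x 225 mm, 12 mm high. Origin on the desk under the middle of its wooden ring (72 mm in mean diameter, 16 mm thick, top at z = 30 mm); z up, +y towards the steel post 95 mm away, -y towards the neck rest 60 mm away. Its place and yaw vary.
- pot: Plain terracotta pot, about 0.35 kg: ball belly 84 mm wide, neck 28 mm, lip 40 mm; 142 mm tall. Origin: middle of the belly; z points out through the mouth (neck 40 to 93 mm, lip 93 to 100 mm from the origin). Starts with its belly in the wooden ring, leaning 50 degrees towards the stand's -y, neck on the rest. Brittle: do not pinch it or press with over 25 N.
- ring_seat (a point): Point 57 mm above the desk over the middle of the wooden ring, where the middle of the seated pot's belly is. The belly turns in the ring about this point like a ball in a socket; friction keeps it at any tilt where it is left, and 1 to 3 N at the lip turn it. Push along the arc about this point: a hard straight push can roll the belly up over the ring.
- rest_saddle (a point): Middle of the neck rest's bar: a black rubber U-shaped saddle on a thin post, 60 mm wide along the stand's x, bar of 12 mm rod with its middle at z = 81 mm, two upright horns to z = 103 mm.
- pot_neck (a point): Point on the pot's axis in its neck, 56 mm from the middle of the belly.
- pot_mouth (a point): Centre of the pot's mouth, on its axis 100 mm from the middle of the belly, level with the top of the lip.
- post_top (a point): Top of the fixed steel post (16 mm in diameter, 155 mm high), on its axis: the axis about which the steady swings.
- steady (a joint): Swing of the steady about the post, rad, growing anticlockwise seen from above. 0: fork over the middle of the ring, tab over the collar's slot (drops within about 0.08 rad of 0); stop at +0.09. Starts between -1.6 and -1.0, on the stand's -x side, away from the pot. It turns easily and stays where it is left.
- steady_lift (a joint): Height of the steady on the post, m. 0: the 8 mm tab under its hub rides on top of the slotted collar; -0.008: the tab is fully home in the slot and the steady can no longer swing. It drops by its own weight (0.25 kg) once the tab is over the slot and nothing holds it up.
- steady_fork (a point): Middle of the steady's fork: a level U of black 10 mm rod, 36 mm wide inside with flared ends, open towards the side of increasing swing, 95 mm from the post's axis; z = 122 mm while the tab rides on the collar, 114 mm when home. An aluminium bar 14 mm wide, 10 mm thick joins it to the 42 mm hub round the post.
- steady_peg (a point): Top of the upright round peg on the steady's bar, 50 mm from the post's axis on the line to the fork, for swinging the steady. 12 mm in diameter (black band 15 mm), stands 32 mm above the bar; top at z = 159 mm while the tab rides on the collar, 151 mm when home.
- mug: Patterned mug standing on the desk to the right of the stand, loose; a bystander. 97 mm high; origin in the middle of its underside.
- sherd_1: Pale potsherd, 63 mm, flat on the desk to the left of the stand, loose; a bystander (the other sherds lie fast). Origin in the middle of its underside.

How it is judged (in metres and radians):
On the way:
1. the pot stands upright in the ring by itself, tilt under 0.10 rad, not touched by the robot, the steady still swung away (angle between pot's own z axis and vertical below 0.1 rad and distance between pot and ring_seat below 0.01 m and contact force between each of the arm, the fingers and pot below 0.05 N and value of joint steady below -0.5 rad), for 0.3 s.
At the end, for the whole second after the job is handed in: The pot sits in the wooden ring (belly within 10 mm of its seat) upright to within 0.10 rad and at rest, with its neck in the steady's fork (within 18 mm of its middle), and the steady's tab has dropped at least 6 of its 8 mm into the slot (angle between pot's own z axis and vertical below 0.1 rad and distance between pot and ring_seat below 0.01 m and value of joint steady_lift below -0.006 m and horizontal distance between pot_neck and steady_fork below 0.018 m and linear speed of pot below 0.02 m/s and angular speed of pot below 0.1 rad/s); the robot touches nothing.
It fails at once if the pot is squeezed or pressed by the fingers with more than 25 N (contact force between the fingers and pot above 25 N).
It fails at once if the pot is lifted or knocked out of its ring (belly more than 25 mm from its seat) (distance between pot and ring_seat above 0.025 m).
It fails at once if the mug or the loose sherd is moved by more than 20 mm (distance of any of mug, sherd_1 from where it was at the start of the episode above 0.02 m).
It also fails if it takes over 58 s, if anything falls off the work surface, if the arm or the gripper's body presses on something with over 40 N, if the wrist force passes 120 N, or if a joint passes its speed limit or range.

## Working session

There is one attempt and no reset: what is moved stays moved. The work goes in short steps, Python scripts to look and compute and a shell command to move; the robot and the scene stay as the last step left them, time stands still between calls to the robot, and variables do not carry over. Pictures are saved under pics/ and viewed, at most 14 in all, crops included, and the job is handed in when it is done.

```bash
ls; mkdir -p pics
python3 - <<'E'
from cell import ctrl
import cv2,numpy as np
for n in ("scene","side"):
    cv2.imwrite(f"pics/{n}0.png",ctrl.get_image(n))
    print(n,ctrl.calibration(n))
print(ctrl.calibration("wrist"))
s=ctrl.read_state();print(s)
E
```

```text
cell.py
nudge.py
pics
scene {'fx': 601.2801544496232, 'fy': 601.2801544496232, 'cx': 315.55389274350773, 'cy': 243.58228306200772, 'rvec': array([ 2.1627302 , -0.62569728,  0.27705449]), 'tvec': array([-332.91585643,  343.70526034,  799.98110649])}
side {'fx': 479.28067871294434, 'fy': 479.28067871294434, 'cx': 314.39890334645276, 'cy': 240.7421635542371, 'rvec': array([ 0.27367719, -2.54017081,  1.62539584]), 'tvec': array([521.47368241, 112.81495086, 946.25780833])}
{'fx': 381.960167455611, 'fy': 381.960167455611, 'cx': 316.91393194266334, 'cy': 237.80905896207105, 'hand_eye': array([[-3.76708855e-04, -9.66063994e-01, -2.58302571e-01,
         6.38823711e+01],
       [ 9.99999895e-01, -4.30992621e-04,  1.53531716e-04,
        -2.02847568e-01],
       [-2.59647964e-04, -2.58302486e-01,  9.66064055e-01,
        -1.42622332e+02],
       [ 0.00000000e+00,  0.00000000e+00,  0.00000000e+00,
         1.00000000e+00]])}
{'clock': 0.1, 'qpos': array([-1.37181445,  0.62924783,  0.03843541,  1.51827407, -0.02701177,
        0.99632669, -0.02000847]), 'qd': array([ 0.00199385, -0.00163296, -0.0014516 , -0.00308866,  0.00220696,
        0.00140618, -0.00056716]), 'tau': array([ 3.80410362e-03, -5.64526248e+01,  1.23039432e+00, -1.93972939e+01,
        1.12068438e-02,  5.43564936e-03,  8.09902332e-06]), 'eef_pos': array([169.91648189, 626.80474522, 230.48270908]), 'tool_rot': array([-3.13985415e+00,  2.29952588e-06,  2.87680332e+00]), 'force': array([ 0.16972702, -0.49928231, -0.26050794]), 'torque': array([ 0.03392939, -0.09512456, -0.02968326]), 'gripper_force': 0.0, 'width': 85.35305563293869}
```

View pics/scene0.png

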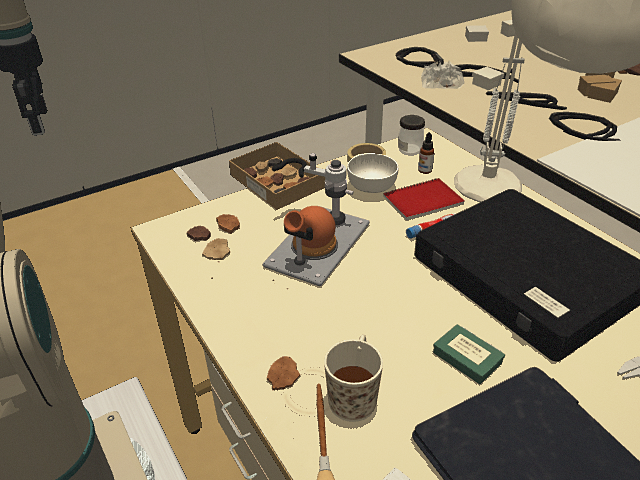

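View pics/side0.png

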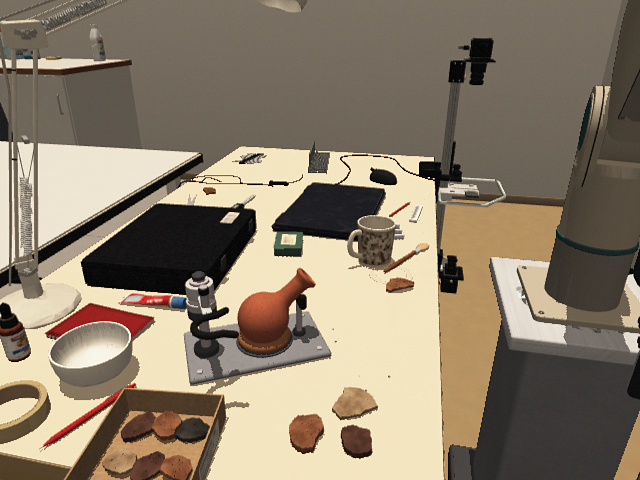

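Scene shows the stand at about (317,245), with the pot leaning left-down towards the camera and the post at (338,190). Side view shows the plate with corners (188,378), (329,355), (320,317), (184,336). I'll enlarge both.

Run:
```python
import cv2,numpy as np
a=cv2.imread("pics/scene0.png")[140:290,250:390]; b=cv2.imread("pics/side0.png")[255:390,175:335]
a=cv2.resize(a,None,fx=4,fy=4,interpolation=2)[:600,:]
b=cv2.resize(b,None,fx=4,fy=4,interpolation=2)
cv2.imwrite("pics/a.png",a);cv2.imwrite("pics/b.png",b)
```

```text
(no output)
```

View pics/a.png

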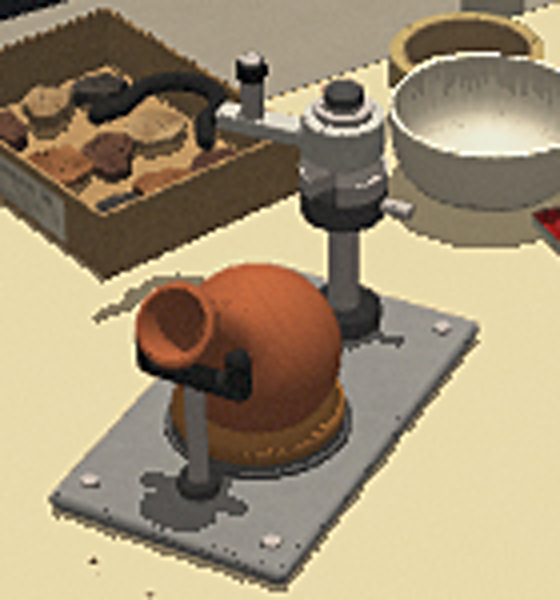

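View pics/b.png

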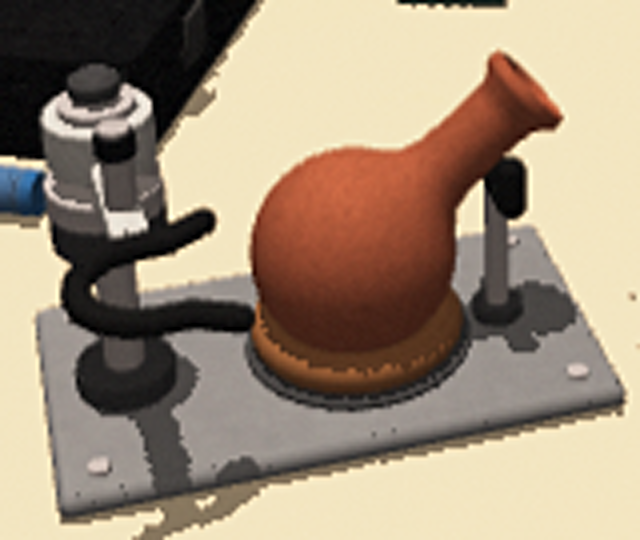

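```bash
cat > h.py <<'E'
from cell import ctrl
import cv2,numpy as np
from scipy.spatial.transform import Rotation as R
def cam(n):
    c=ctrl.calibration(n);K=np.array([[c["fx"],0,c["cx"]],[0,c["fy"],c["cy"]],[0,0,1]])
    r=cv2.Rodrigues(c["rvec"])[0];return K,r,np.array(c["tvec"]).reshape(3)
def ray(n,p):
    K,r,t=cam(n);d=r.T@np.linalg.solve(K,[p[0],p[1],1]);return -r.T@t,d/np.linalg.norm(d)
def plane(n,p,z):
    o,d=ray(n,p);return o+d*(z-o[2])/d[2]
def proj(n,X):
    K,r,t=cam(n);x=K@(r@np.array(X)+t);return x[:2]/x[2]
def tri(p,q):
    o1,d1=ray("scene",p);o2,d2=ray("side",q)
    A=np.c_[d1,-d2];s=np.linalg.lstsq(A,o2-o1,rcond=None)[0]
    a,b=o1+s[0]*d1,o2+s[1]*d2;return (a+b)/2,np.linalg.norm(a-b)
E
python3 - <<'E'
from h import *
np.set_printoptions(precision=1,suppress=True)
for k,p,q in [("post",(336.7,162),(198.7,273.7)),("peg",(313,155),(203.7,286.2)),("ball",(314.5,227),(263,317.5)),("mouth",(294.5,220.7),(307.5,278))]:print(k,*tri(p,q))
print([plane("scene",p,12) for p in [(263,265),(321.2,285),(369.5,221.2)]])
print([plane("side",p,12) for p in [(331.2,355),(190.5,383),(184.5,333.7),(307.5,312)]])
print("mug",plane("scene",(352,415),0),"sherd",plane("scene",(284,373),0))
E
```

```text
post [642.4 322.4 151.8] 1.7795440842747843
peg [614.3 364.5 157.1] 0.17111311304464175
ball [560.5 276.4  54.9] 1.26596752582313
mouth [495.3 239.3 117.5] 4.414097384945491
[array([443.5, 276.4,  12. ]), array([507. , 166.8,  12. ]), array([698.2, 280.4,  12. ])]
[array([442.4, 294.2,  12. ]), array([633. , 402.3,  12. ]), array([696.7, 291.5,  12. ]), array([507.2, 181.6,  12. ])]
mug [398.8 -91.7   0. ] sherd [352.3  32.9   0. ]
```

```bash
cat >> h.py <<'E'
SEAT=np.array([560.5,276.4,57.]);POST=np.array([642.4,322.4,155.]);YAW=np.arctan2(46,81.9)
U=np.array([np.cos(YAW),np.sin(YAW),0]);Z=np.array([0,0,1.])
def W(y,z,x=0): return SEAT*[1,1,0]+U*y+Z*z+x*np.array([U[1],-U[0],0])
def Rt(t): # tool z tilted t outward, tool x towards -y'
    x=-np.cos(t)*U-np.sin(t)*Z;z=np.sin(t)*U-np.cos(t)*Z
    return np.c_[x,np.cross(z,x),z]
def cur():
    s=ctrl.read_state();return s["eef_pos"],R.from_euler("xyz",s["tool_rot"]).as_matrix()
def delta(P,Rm):
    p,r=cur();w=R.from_matrix(r.T@Rm).as_rotvec()
    print("shift(cur axes)",(r.T@(P-p)).round(1),"shift(target axes)",(Rm.T@(P-p)).round(1),"rot",w.round(3))
E
python3 - <<'E'
from h import *
delta(W(-115,200),Rt(0))
delta(W(-115,200),Rt(np.radians(40)))
E
```

```text
shift(cur axes) [-386.6 -316.5   31. ] shift(target axes) [ -54.  -496.8   30.5] rot [-0.002 -0.001 -0.777]
shift(cur axes) [-386.6 -316.5   31. ] shift(target axes) [ -21.7 -496.8   58. ] rot [-0.272 -0.663 -0.744]
```

```bash
python3 nudge.py '[[-32,-26,2.5,0,0,0,20],[-32,-26,2.5,0,0,0,20],[-32,-26,2.5,0,0,0,20],[-32,-26,2.5,0,0,0,20],[-32,-26,2.5,0,0,0,20],[-32,-26,2.5,0,0,0,20],[-32,-26,2.5,0,0,0,20],[-32,-26,2.5,0,0,0,20],[-32,-26,2.5,0,0,0,20],[-32,-26,2.5,0,0,0,20],[-32,-26,2.5,0,0,0,20],[-32,-26,2.5,0,0,0,20]]'
python3 nudge.py '[[0,0,0,0,0,-0.13,20],[0,0,0,0,0,-0.13,20],[0,0,0,0,0,-0.13,20],[0,0,0,0,0,-0.13,20],[0,0,0,0,0,-0.13,20],[0,0,0,0,0,-0.13,20],[0,0,0,0,0,0,20],[0,0,0,0,0,0,20]]'
python3 - <<'E'
from h import *
print(ctrl.read_state()["qpos"])
delta(W(-115,200),Rt(0))
delta(W(-115,130),Rt(np.radians(40)))
E
```

```text
clock: 1.3
eef_pos: [459.6, 224.2, 201.0]
tool_rot: [-3.141, -0.0, 2.877]
force: [0.0, 0.5, -0.1]
width: 20.0
gripper_force: 0.0
clock: 2.1
eef_pos: [459.0, 225.5, 201.1]
tool_rot: [3.141, -0.0, -2.63]
force: [-0.9, -0.0, 0.1]
width: 20.0
gripper_force: 0.0
[-0.38591769  0.47627105 -0.17960641  1.9298359   0.12069747  0.74612864
  1.44791063]
shift(cur axes) [ 1.6 -5.4  1.1] shift(target axes) [ 1.6 -5.4  1.1] rot [ 0. -0.  0.]
shift(cur axes) [ 1.5 -5.4 71.1] shift(target axes) [46.9 -5.4 53.5] rot [ 0.    -0.699  0.   ]
```

```bash
python3 nudge.py '[[0,-1.8,0,0,-0.14,0,20],[0,-1.8,0,0,-0.14,0,20],[0,-1.8,0,0,-0.14,0,20],[0,0,0,0,-0.14,0,20],[0,0,0,0,-0.14,0,20],[0,0,0,0,0,0,20],[0,0,0,0,0,0,20]]'
python3 - <<'E'
from h import *
print(ctrl.read_state()["qpos"])
t=np.radians(40)
delta(W(-115,125),Rt(t))
delta(W(-85,87.7),Rt(t))
cv2.imwrite("pics/w1.png",ctrl.get_image("wrist"))
E
```

```text
clock: 2.8
eef_pos: [464.9, 195.3, 192.9]
tool_rot: [-3.071, 0.328, -2.633]
force: [0.8, -0.1, 0.1]
width: 19.9
gripper_force: 0.0
[-0.24695937  0.38538741 -0.33486563  2.25588771  0.83102684  0.2771584
  0.7520281 ]
shift(cur axes) [14.3 28.5 65. ] shift(target axes) [37.4 23.9 57.2] rot [-0.071 -0.37   0.011]
shift(cur axes) [ -2.1  31.8 109.9] shift(target axes) [ 38.4  23.9 105. ] rot [-0.071 -0.37   0.011]
```

View pics/w1.png

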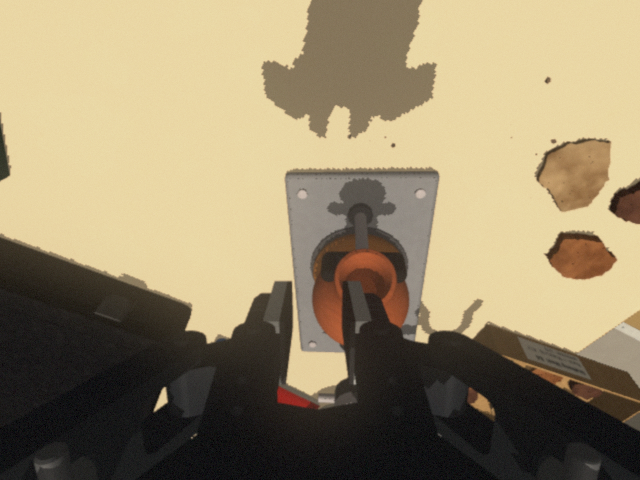

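```bash
cat >> h.py <<'E'
def tcp(th,t,back=0,sag=4.):
    a=np.array([-np.sin(th),np.cos(th)]);p=np.array([-np.cos(th),-np.sin(th)])
    s=100 if th>t else 93
    C=np.array([0,57])+s*a+20*p
    xt=np.array([-np.cos(t),-np.sin(t)]);zt=np.array([np.sin(t),-np.cos(t)])
    return C+(11-sag+back)*xt+17*zt
E
python3 - <<'E'
from h import *
t=.2
delta(W(-125,190),Rt(t))
delta(W(*tcp(np.radians(50),t,30)),Rt(t))
print(tcp(np.radians(50),t,30),tcp(np.radians(50),t,0))
E
```

```text
shift(cur axes) [ 3.2 23.9  0.4] shift(target axes) [ 2.8 23.8  2.5] rot [-0.071  0.129 -0.007]
shift(cur axes) [ 35.6  31.1 103.3] shift(target axes) [ 21.7  23.8 108.9] rot [-0.071  0.129 -0.007]
[-122.34528126   81.94597504] [-92.94328393  87.90605497]
```

```bash
python3 nudge.py '[[1,8,0,-0.07,0.13,-0.007,24],[1,8,0,0,0,0,24],[1,8,0,0,0,0,24],[6,0,36,0,0,0,24],[6,0,36,0,0,0,24],[6,0,36,0,0,0,24],[0,0,0,0,0,0,24],[0,0,0,0,0,0,24]]'
python3 - <<'E'
from h import *
print(ctrl.read_state()["qpos"])
t=.2
delta(W(*tcp(np.radians(50),t,30)),Rt(t))
E
```

```text
clock: 3.65
eef_pos: [459.0, 211.2, 99.0]
tool_rot: [-3.108, 0.224, -2.628]
force: [0.1, 0.4, 0.3]
width: 24.0
gripper_force: 0.0
[-0.27774519  0.59851874 -0.33103123  2.23782547  1.14372695  0.24491765
  0.44062877]
shift(cur axes) [ 5.6  7.7 15.9] shift(target axes) [ 5.3  7.1 16.3] rot [-0.034  0.024  0.002]
```

```bash
python3 nudge.py '[[0,3,0,-0.034,0.125,0,24],[0,3,4,0,0,0,24],[0,0,4,0,0,0,24],[0,0,0,0,0,0,24]]'
python3 - <<'E'
from h import *
print(ctrl.read_state()["qpos"])
t=.1
delta(W(*tcp(np.radians(50),t,15)),Rt(t))
delta(W(*tcp(np.radians(50),t,15)),Rt(0))
E
```

```text
clock: 4.05
eef_pos: [464.0, 211.5, 88.6]
tool_rot: [-3.113, 0.152, -2.635]
force: [0.3, 0.0, -0.5]
width: 24.1
gripper_force: 0.0
[-0.18551506  0.6524499  -0.46187564  2.16327372  0.9691709   0.37681462
  0.62368609]
shift(cur axes) [-5.9  9.4  2.4] shift(target axes) [-6.   9.3  2.3] rot [-0.03   0.052 -0.006]
shift(cur axes) [-5.9  9.4  2.4] shift(target axes) [-6.2  9.3  1.7] rot [-0.029  0.152 -0.007]
```

```bash
python3 nudge.py '[[0,3,0,-0.03,0.05,-0.006,24],[-1,3,1,0,0,0,24],[-2,3,1,0,0,0,24],[0,0,0,0,0,0,24],[0,0,0,0,0,0,24]]'
python3 - <<'E'
from h import *
print(ctrl.read_state()["qpos"])
t=.1
delta(W(*tcp(np.radians(50),t,8)),Rt(t))
i=ctrl.get_image("wrist");cv2.imwrite("pics/w2.png",i)
j=ctrl.get_image("side")[200:440,150:470];cv2.imwrite("pics/s2.png",np.vstack([cv2.resize(i[100:440,60:560],(480,326)),cv2.resize(j,(480,270))[:,:]]))
E
```

```text
clock: 4.55
eef_pos: [462.3, 221.5, 86.8]
tool_rot: [3.141, 0.102, -2.628]
force: [0.4, -0.3, -0.2]
width: 23.9
gripper_force: 0.0
[-0.12115065  0.68946641 -0.56369937  2.1064063   0.86310592  0.46918177
  0.73981393]
shift(cur axes) [-9.8 -0.2  0.3] shift(target axes) [-9.8 -0.2  0.3] rot [0.001 0.002 0.001]
```

View pics/s2.png

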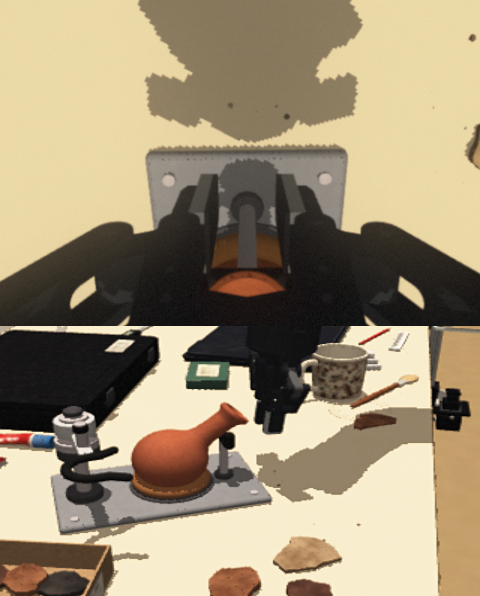

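The wrist view shows the fingers astride the stand's mid-line, with the rest post at col 247 between the pads. The side view shows the fingers in front of the lip with a small gap. Next I'll work out the arc steps.

```bash
python3 nudge.py '[[-5,0,0,0,0,0,24],[-5,0,0,0,0,0,24],[-4,0,0,0,0,0,24],[-2,0,0,0,0,0,24],[-1,0,0,0,0,0,24],[0,0,0,0,0,0,24]]'
python3 - <<'E'
from h import *
delta(W(*tcp(np.radians(50),.1,0)),Rt(.1))
P=None
for th in range(50,-1,-5):
    t=.002*th; q=tcp(np.radians(th),t-1e-6)
    if P is not None:
        d=q-P; print(th,(np.array([[-np.cos(t),-np.sin(t)],[np.sin(t),-np.cos(t)]])@d).round(1))
    P=q
E
```

```text
clock: 5.25
eef_pos: [477.4, 229.4, 88.5]
tool_rot: [3.14, 0.101, -2.63]
force: [-0.9, -0.4, -1.0]
width: 24.1
gripper_force: 0.3
shift(cur axes) [-0.7  0.3  0.2] shift(target axes) [-0.7  0.3  0.2] rot [ 0.002  0.001 -0.   ]
45 [-5.1 -7.2]
40 [-5.6 -6.8]
35 [-6.1 -6.3]
30 [-6.6 -5.8]
25 [-7.  -5.3]
20 [-7.4 -4.7]
15 [-7.8 -4.1]
10 [-8.  -3.5]
5 [-8.3 -2.9]
0 [-8.5 -2.2]
```

```bash
python3 nudge.py '[[-1.7,0,-2.4,0,0.0033,0,24],[-1.7,0,-2.4,0,0.0033,0,24],[-1.7,0,-2.4,0,0.0033,0,24],[-1.9,0,-2.3,0,0.0033,0,24],[-1.9,0,-2.3,0,0.0033,0,24],[-1.9,0,-2.3,0,0.0033,0,24]]'
python3 nudge.py '[[-2,0,-2.1,0,0.0033,0,24],[-2,0,-2.1,0,0.0033,0,24],[-2,0,-2.1,0,0.0033,0,24],[-2.2,0,-1.9,0,0.0033,0,24],[-2.2,0,-1.9,0,0.0033,0,24],[-2.2,0,-1.9,0,0.0033,0,24],[0,0,0,0,0,0,24]]'
python3 - <<'E'
from h import *
th=np.radians(30);t=.06
delta(W(*tcp(th,t)),Rt(t))
j=ctrl.get_image("side")[200:400,150:390];i=ctrl.get_image("scene")[140:300,230:420];cv2.imwrite("pics/s3.png",np.hstack([cv2.resize(j,(400,333)),cv2.resize(i,(395,333))]))
E
```

```text
clock: 5.85
eef_pos: [486.2, 234.4, 103.9]
tool_rot: [3.14, 0.082, -2.63]
force: [-0.3, -0.1, 0.2]
width: 23.5
gripper_force: 0.1
clock: 6.55
eef_pos: [496.7, 240.3, 116.8]
tool_rot: [3.14, 0.063, -2.63]
force: [0.0, 0.4, -0.4]
width: 24.1
gripper_force: 0.1
shift(cur axes) [0.  0.2 0.6] shift(target axes) [0.  0.2 0.6] rot [ 0.002  0.003 -0.   ]
```

View pics/s3.png

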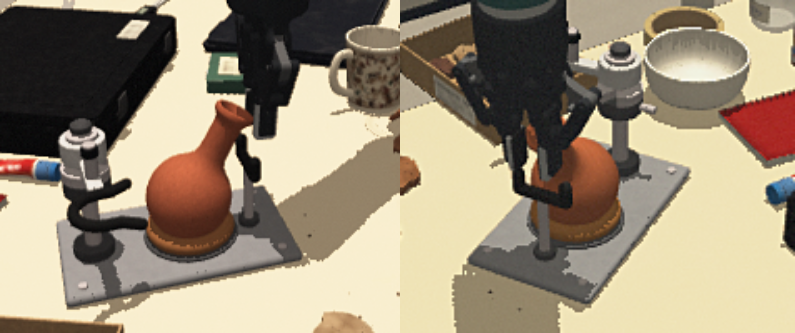

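The side view shows the pot now at about 30° of lean, with the lip at (235,110) against the fingers and the belly still seated. I'll carry on along the arc to about 3°.

```bash
python3 nudge.py '[[-2.3,0,-1.8,0,0.0033,0,24],[-2.3,0,-1.8,0,0.0033,0,24],[-2.4,0,-1.8,0,0.0033,0,24],[-2.5,0,-1.6,0,0.0033,0,24],[-2.5,0,-1.6,0,0.0033,0,24],[-2.5,0,-1.5,0,0.0033,0,24],[-2.6,0,-1.4,0,0.0033,0,24],[-2.6,0,-1.4,0,0.0033,0,24],[-2.6,0,-1.3,0,0.0033,0,24]]'
python3 nudge.py '[[-2.6,0,-1.2,0,0.0033,0,24],[-2.7,0,-1.2,0,0.0033,0,24],[-2.7,0,-1.1,0,0.0033,0,24],[-2.8,0,-1,0,0.0033,0,24],[-2.8,0,-1,0,0.0033,0,24],[-2.7,0,-0.9,0,0.0033,0,24],[0,0,0,0,0,0,24]]'
cat >> h.py <<'E'
def pot(n,tag):
    i=ctrl.get_image(n);o=(slice(180,400),slice(170,380)) if n=="side" else (slice(120,300),slice(240,410))
    c=i[o];cv2.imwrite(f"pics/{n}{tag}.png",cv2.resize(c,None,fx=2.6,fy=2.6));return i
E
python3 - <<'E'
from h import *
th=np.radians(5);t=.01
delta(W(*tcp(th,t)),Rt(t))
i=pot("side",4)
for T in (0,5,10): 
  a=np.array([-np.sin(np.radians(T)),np.cos(np.radians(T))])
  print(T,proj("side",W(*(np.array([0,57])+100*a))),proj("side",W(*(np.array([0,57])+45*a))))
E
```

```text
clock: 7.55
eef_pos: [515.1, 250.6, 131.9]
tool_rot: [3.14, 0.032, -2.63]
force: [-0.5, 0.1, -0.1]
width: 24.1
gripper_force: 0.2
clock: 8.25
eef_pos: [529.5, 258.8, 138.7]
tool_rot: [3.14, 0.013, -2.63]
force: [-0.4, 0.0, -0.6]
width: 24.6
gripper_force: 0.0
shift(cur axes) [-0.1  0.2  0.9] shift(target axes) [-0.1  0.2  0.9] rot [ 0.002  0.003 -0.   ]
0 [259.79492353 261.89083919] [261.38055134 292.51099172]
5 [265.33569489 261.36028115] [263.80107148 292.23424533]
10 [270.81557556 261.27147898] [266.2048327  292.14486089]
```

View pics/side4.png

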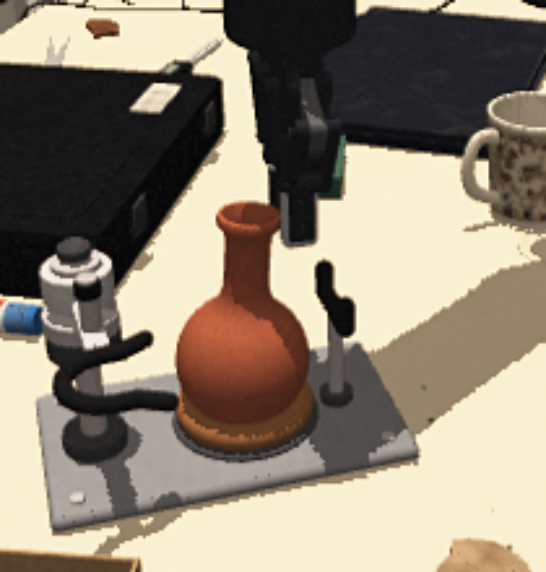

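The mouth is centred at about (265.8,263.5) and the neck base at (264.6,291.5), which is close to 5° of lean. I'll push 4.5° further and then back off.

```bash
python3 nudge.py '[[-2.5,0,-0.8,0,0.003,0,24],[-2.5,0,-0.7,0,0.003,0,24],[-2.5,0,-0.5,0,0.003,0,24],[0,0,0,0,0,0,24],[5,0,0,0,0,0,24],[20,0,0,0,0,0,24],[40,0,0,0,0,0,24],[0,0,-40,0,0,0,24],[0,0,-40,0,0,0,24],[0,0,0,0,0,0,24],[0,0,0,0,0,0,24],[0,0,0,0,0,0,24]]'
python3 - <<'E'
from h import *
S={}
for n,box in (("side",(170,180,380,400)),("scene",(240,120,410,300))):
    i=ctrl.get_image(n);cv2.imwrite(f"pics/{n}5.png",i);h=cv2.cvtColor(i,cv2.COLOR_BGR2HSV)
    m=cv2.inRange(h,(0,120,40),(12,255,255))
    m2=np.zeros_like(m);x0,y0,x1,y1=box;m2[y0:y1,x0:x1]=m[y0:y1,x0:x1]
    k,l,st,_=cv2.connectedComponentsWithStats(m2);b=1+np.argmax(st[1:,4]);print(n,st[b])
    for v in range(st[b,1],st[b,1]+st[b,3],4):
        xs=np.where(l[v]==b)[0];print(v,xs.min(),xs.max(),(xs.min()+xs.max())/2,end=' | ')
    print()
    for s in (100,93,85,70,55,0): print(s,proj(n,W(0,57+s)).round(1),end=' ')
    print()
E
```

```text
clock: 9.5
eef_pos: [478.1, 229.2, 219.7]
tool_rot: [3.141, 0.002, -2.63]
force: [0.1, -0.2, -0.2]
width: 23.9
gripper_force: 0.0
side [ 238  258   53   95 3267]
258 256 266 261.0 | 262 249 272 260.5 | 266 249 272 260.5 | 270 252 269 260.5 | 274 253 269 261.0 | 278 253 269 261.0 | 282 253 269 261.0 | 286 253 270 261.5 | 290 253 270 261.5 | 294 252 273 262.5 | 298 247 280 263.5 | 302 243 283 263.0 | 306 240 286 263.0 | 310 239 287 263.0 | 314 238 288 263.0 | 318 238 288 263.0 | 322 238 287 262.5 | 326 239 286 262.5 | 330 240 289 264.5 | 334 238 290 264.0 | 338 238 289 263.5 | 342 239 286 262.5 | 346 242 283 262.5 | 350 248 276 262.0 | 
100 [259.8 261.9] 93 [260.  265.9] 85 [260.2 270.4] 70 [260.7 278.8] 55 [261.1 287.1] 0 [262.6 316.2] 
scene [ 293  179   43   70 1680]
179 308 318 313.0 | 183 303 323 313.0 | 187 303 323 313.0 | 191 306 320 313.0 | 195 306 320 313.0 | 199 307 320 313.5 | 203 307 320 313.5 | 207 306 322 314.0 | 211 300 328 314.0 | 215 296 331 313.5 | 219 294 333 313.5 | 223 293 334 313.5 | 227 293 334 313.5 | 231 302 334 318.0 | 235 313 333 323.0 | 239 302 331 316.5 | 243 302 327 314.5 | 247 308 320 314.0 | 
100 [313.1 183. ] 93 [313.2 186.2] 85 [313.3 189.8] 70 [313.4 196.5] 55 [313.6 203.1] 0 [314.2 226.3]
```

Both views agree with a vertical axis to within about 0.5°, so the pot is upright and untouched. Next is the peg.

```bash
cat >> h.py <<'E'
def peg(phi,z): # tool vertical, x radial outward
    r=np.array([np.cos(phi),np.sin(phi),0]);P=POST*[1,1,0]+50*r+Z*z
    z_=np.array([0,0,-1.]);return P,np.c_[r,np.cross(z_,r),z_]
E
python3 - <<'E'
from h import *
delta(*peg(np.radians(123.7),225)); delta(*peg(np.radians(123.7),138))
E
```

```text
shift(cur axes) [-185.1   50.5   -5.4] shift(target axes) [ 36.2 188.4  -5.7] rot [ 0.002 -0.     1.495]
shift(cur axes) [-185.    50.3   81.6] shift(target axes) [ 36.2 188.4  81.3] rot [ 0.002 -0.     1.495]
```

```bash
python3 nudge.py '[[-37,10,-1,0,0,0,34],[-37,10,-1,0,0,0,34],[-37,10,-1,0,0,0,34],[-37,10,-1,0,0,0,34],[-37,10,-1,0,0,0,34],[0,0,0,0,0,0,34]]'
python3 nudge.py '[[0,0,0,0,0,0.14,34],[0,0,0,0,0,0.14,34],[0,0,0,0,0,0.14,34],[0,0,0,0,0,0.14,34],[0,0,0,0,0,0.14,34],[0,0,0,0,0,0.14,34],[0,0,0,0,0,0.14,34],[0,0,0,0,0,0.14,34],[0,0,0,0,0,0.14,34],[0,0,0,0,0,0.14,34],[0,0,0,0,0,0.09,34],[0,0,0,0,0,0,34]]'
python3 - <<'E'
from h import *
print(ctrl.read_state()["qpos"])
delta(*peg(np.radians(123.7),225))
p,r=cur();c=ctrl.calibration("wrist");i=ctrl.get_image("wrist")
T=np.eye(4);T[:3,:3]=r;T[:3,3]=p;M=np.linalg.inv(T@c["hand_eye"])
def pw(X):
    x=M@np.r_[X,1];return np.array([c["fx"]*x[0]/x[2]+c["cx"],c["fy"]*x[1]/x[2]+c["cy"]])
P=peg(np.radians(123.7),159)[0]
a=pw(P);b=pw(POST);m=pw(W(0,157));print(a,b,m)
cv2.drawMarker(i,tuple(int(v) for v in a),(0,255,0),0,12);cv2.drawMarker(i,tuple(int(v) for v in b),(0,255,0),0,12);cv2.drawMarker(i,tuple(int(v) for v in m),(255,255,0),0,12)
cv2.imwrite("pics/w6.png",i)
E
```

```text
clock: 10.2
eef_pos: [616.7, 367.9, 223.7]
tool_rot: [3.137, 0.004, -2.629]
force: [-0.4, -0.3, 0.4]
width: 33.3
gripper_force: 0.0
clock: 11.4
eef_pos: [614.4, 363.4, 225.1]
tool_rot: [3.14, -0.001, 2.163]
force: [0.8, 0.1, 0.3]
width: 33.9
gripper_force: 0.0
[-0.37337316  0.75738186 -0.39087468  1.31091811  0.29327655  1.12823382
 -0.2000519 ]
shift(cur axes) [0.4 0.5 0.1] shift(target axes) [0.4 0.5 0.1] rot [ 0.001 -0.001  0.004]
[316.42588825 251.23760918] [316.12703169 327.18503868] [161.19549027 317.56749539]
```

View pics/w6.png

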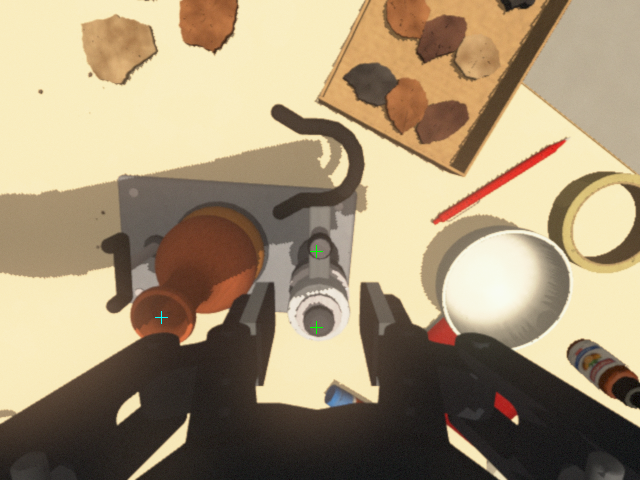

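Markers match the peg (318,247), the post top (318,320) and the mouth (161,317) to 1–3 mm. I'll lower over the peg.

```bash
python3 nudge.py '[[0,0.5,25,0,0,0,34],[0,0.5,25,0,0,0,34],[0,0,20,0,0,0,34],[0,0,17,0,0,0,34],[0,0,0,0,0,0,34],[0,0,0,0,0,0,26],[0,0,0,0,0,0,22],[0,0,0,0,0,0,22]]'
python3 - <<'E'
from h import *
delta(*peg(np.radians(123.7),138))
# constant per-row twist for 0.06 rad step
for d in (.06,):
    P0,R0=peg(0,0);P1,R1=peg(d,0);print((R0.T@(P1-P0)).round(2),R.from_matrix(R0.T@R1).as_rotvec())
E
```

```text
clock: 12.25
eef_pos: [617.0, 365.4, 140.5]
tool_rot: [3.136, -0.001, 2.164]
force: [0.5, -0.2, 1.0]
width: 22.2
gripper_force: 0.0
shift(cur axes) [ 0.1 -2.8  2.5] shift(target axes) [ 0.1 -2.7  2.5] rot [ 0.006 -0.001  0.005]
[-0.09 -3.    0.  ] [ 0.    0.   -0.06]
```

```bash
python3 nudge.py '[[0,-3,0,0,0,-0.06,22],[0,-3,0,0,0,-0.06,22],[0,-3,0,0,0,-0.06,22],[0,-3,0,0,0,-0.06,22],[0,-3,0,0,0,-0.06,22],[0,-3,0,0,0,-0.06,22],[0,-3,0,0,0,-0.06,22],[0,-3,0,0,0,-0.06,22],[0,-3,0,0,0,-0.06,22],[0,-3,0,0,0,-0.06,22],[0,-3,0,0,0,-0.06,22],[0,-3,0,0,0,-0.06,22]]'
python3 - <<'E'
from h import *
delta(*peg(np.radians(123.7)+.72,138))
E
```

```text
clock: 13.45
eef_pos: [595.8, 337.5, 140.2]
tool_rot: [3.136, 0.003, 2.886]
force: [0.6, 0.8, -0.4]
width: 22.0
gripper_force: 0.5
shift(cur axes) [ 1.1 -2.5  2.2] shift(target axes) [ 1.  -2.5  2.2] rot [0.006 0.003 0.007]
```

```bash
python3 nudge.py '[[0,-2.5,0,0,0,-0.05,22],[0,-2.5,0,0,0,-0.05,22],[0,-2.5,0,0,0,-0.05,22],[0,-2.5,0,0,0,-0.05,22],[0,-2.5,0,0,0,-0.05,22],[0,-2.5,0,0,0,-0.05,22],[0,-2.5,0,0,0,-0.05,22],[0,-2.5,0,0,0,-0.05,22],[0,-2.5,0,0,0,-0.05,22],[0,-2.5,0,0,0,-0.05,22],[0,0,0,0,0,0,22]]'
python3 - <<'E'
from h import *
delta(*peg(np.radians(123.7)+1.22,138)); delta(*peg(YAW+np.pi,138))
i=pot("side",7)
for s in (0,-.1,-.2,-.3):
  P,_=peg(YAW+np.pi+s,159);print(s,((proj("side",P)-[170,180])*2.6).round(0))
E
```

```text
clock: 14.55
eef_pos: [595.1, 312.1, 139.9]
tool_rot: [3.139, 0.005, -2.9]
force: [-0.5, 0.8, 0.2]
width: 22.0
gripper_force: 0.0
shift(cur axes) [ 1.6 -1.1  1.9] shift(target axes) [ 1.6 -1.1  1.9] rot [0.003 0.005 0.004]
shift(cur axes) [ -0.2 -14.7   1.8] shift(target axes) [  3.7 -14.2   1.9] rot [ 0.002  0.005 -0.27 ]
0 [159. 220.]
-0.1 [160. 224.]
-0.2 [160. 228.]
-0.3 [159. 232.]
```

View pics/side7.png

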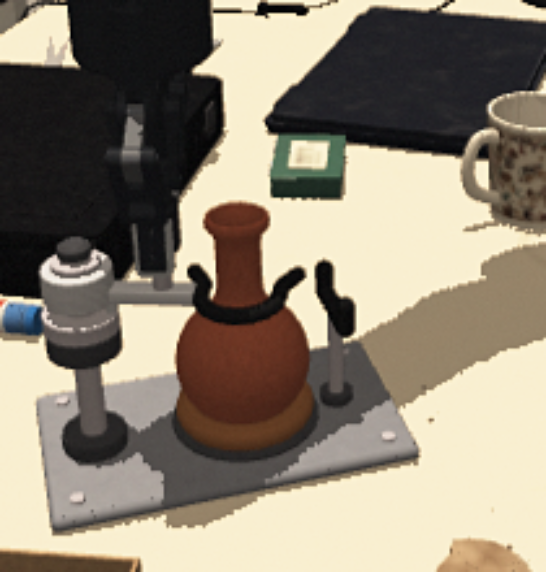

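The fork's flared ends now straddle the neck at crop (200,275) and (295,275), and the pot is still upright. I'll swing slowly through the rest.

```bash
python3 nudge.py '[[0.3,-2,0,0,0,-0.04,22],[0.3,-2,0,0,0,-0.04,22],[0.3,-2,0,0,0,-0.04,22],[0.3,-2,0,0,0,-0.04,22],[0.3,-2,0,0,0,-0.04,22],[0.3,-2,0,0,0,-0.04,22],[0.3,-2,0,0,0,-0.03,22],[0,0,0,0,0,0,22],[0,0,0,0,0,0,22]]'
cat >> h.py <<'E'
def chk():
    for n,box in (("side",(225,250,310,400)),("scene",(285,165,345,260))):
        i=ctrl.get_image(n);h=cv2.cvtColor(i,cv2.COLOR_BGR2HSV);x0,y0,x1,y1=box
        m=cv2.inRange(h,(0,120,40),(12,255,255));print(n)
        for v in range(y0,y1,3):
            xs=np.where(m[v,x0:x1])[0]+x0
            if len(xs)>6 and len(xs)<60: print(v,(xs.min()+xs.max())/2,xs.max()-xs.min()+1,end=' | ')
        d=(h[:,:,2]<60)
        c=int(round(proj(n,W(0,120))[0]));print("\ndark rows at neck",c,[v for v in range(y0,y1) if d[v,c]],"pred front rod 122/114:",proj(n,W(0,122)),proj(n,W(0,114)))
E
python3 - <<'E'
from h import *
delta(*peg(YAW+np.pi,138));chk()
E
```

```text
clock: 15.5
eef_pos: [597.4, 298.2, 139.0]
tool_rot: [3.14, 0.004, -2.631]
force: [0.1, 0.4, 0.2]
width: 22.0
gripper_force: 0.0
shift(cur axes) [-1.1 -0.9  1. ] shift(target axes) [-1.1 -0.9  1. ] rot [ 0.001  0.004 -0.001]
side
259 261.0 15 | 262 260.5 24 | 265 260.0 25 | 268 260.5 22 | 271 260.5 18 | 274 261.0 17 | 277 261.0 17 | 280 261.0 17 | 283 261.0 17 | 286 261.5 18 | 289 261.5 18 | 292 261.0 15 | 298 263.0 33 | 301 263.0 39 | 304 263.0 43 | 307 263.0 47 | 310 263.0 49 | 313 262.5 50 | 316 263.0 51 | 319 263.0 51 | 322 263.0 51 | 325 263.0 49 | 328 264.0 49 | 331 264.5 50 | 334 264.0 53 | 337 263.5 52 | 340 263.0 51 | 343 263.0 47 | 346 262.5 42 | 349 262.5 34 | 352 262.0 17 | 
dark rows at neck 261 [293, 294, 295, 296, 297, 298, 299, 353, 354, 355, 356, 357, 369] pred front rod 122/114: [260.81512947 281.59209649] [261.04279381 285.9885361 ]
scene
180 313.5 14 | 183 304.0 37 | 186 304.5 38 | 189 312.5 20 | 192 313.0 15 | 195 313.0 15 | 198 313.0 15 | 201 313.5 14 | 204 313.5 14 | 207 316.0 11 | 210 313.5 26 | 213 313.5 32 | 216 313.5 36 | 219 314.0 39 | 222 314.0 41 | 225 313.5 42 | 228 313.5 42 | 231 317.0 35 | 234 323.0 21 | 237 313.5 38 | 240 316.0 29 | 243 314.5 26 | 246 313.5 18 | 
dark rows at neck 314 [212, 213, 214, 215, 257, 258, 259] pred front rod 122/114: [313.49239336 198.71916512] [313.58616509 202.2244584 ]
```

```bash
python3 nudge.py '[[0,-1.5,0,0,0,-0.02,22],[0,-1.5,0,0,0,-0.02,22],[0,-1,0,0,0,0,22],[0,0,0,0,0,0,22],[0,0,0,0,0,0,22]]'
python3 - <<'E'
from h import *
delta(*peg(YAW+np.pi,138));chk()
E
```

```text
clock: 16.1
eef_pos: [599.5, 294.7, 138.9]
tool_rot: [3.14, 0.004, -2.59]
force: [-1.0, 0.4, -0.0]
width: 22.3
gripper_force: 0.0
shift(cur axes) [-1.1  3.1  0.9] shift(target axes) [-1.   3.1  0.9] rot [0.001 0.004 0.04 ]
side
259 261.0 15 | 262 260.5 24 | 265 260.0 25 | 268 260.5 22 | 271 260.5 18 | 274 261.0 17 | 277 261.0 17 | 280 261.0 17 | 283 261.0 17 | 286 261.5 18 | 289 261.0 17 | 298 263.0 33 | 301 263.0 39 | 304 263.0 43 | 307 263.0 47 | 310 263.0 49 | 313 263.0 51 | 316 263.0 51 | 319 263.0 51 | 322 262.5 50 | 325 263.0 49 | 328 264.0 49 | 331 264.0 51 | 334 264.0 53 | 337 263.5 52 | 340 262.5 50 | 343 263.0 47 | 346 262.5 42 | 349 261.5 32 | 352 262.0 17 | 
dark rows at neck 261 [291, 292, 293, 294, 295, 296, 297, 353, 354, 355, 356, 357] pred front rod 122/114: [260.81512947 281.59209649] [261.04279381 285.9885361 ]
scene
180 309.0 23 | 183 304.0 37 | 186 304.5 38 | 189 312.5 20 | 192 313.0 15 | 195 313.0 15 | 198 313.0 15 | 201 313.5 14 | 204 313.5 14 | 207 316.5 10 | 210 313.5 26 | 213 313.5 32 | 216 313.5 36 | 219 314.0 39 | 222 314.0 41 | 225 313.5 42 | 228 313.5 42 | 231 318.0 33 | 234 323.0 21 | 237 313.5 38 | 240 316.0 29 | 243 314.5 26 | 246 314.0 19 | 
dark rows at neck 314 [165, 166, 167, 168, 169, 170, 171, 172, 173, 174, 175, 176, 177, 208, 209, 210, 211, 212, 213, 214, 257, 258, 259] pred front rod 122/114: [313.49239336 198.71916512] [313.58616509 202.2244584 ]
```

```bash
python3 nudge.py '[[0,-1,0,0,0,-0.02,22],[0,-1,0,0,0,-0.02,22],[0,0,0,0,0,0,22],[0,0,0,0,0,0,22]]'
python3 - <<'E'
from h import *
delta(*peg(YAW+np.pi,138));chk()
for x in (-23,):
  for z in (122,114): print(x,z,proj("side",W(0,z,x)),proj("scene",W(0,z,x)))
E
```

```text
clock: 16.6
eef_pos: [600.5, 293.1, 138.9]
tool_rot: [3.14, 0.003, -2.55]
force: [0.4, 0.7, -0.4]
width: 21.9
gripper_force: 0.0
shift(cur axes) [-1.3  5.   0.9] shift(target axes) [-0.9  5.1  0.9] rot [0.001 0.003 0.08 ]
side
259 261.0 15 | 262 260.5 24 | 265 260.0 25 | 268 260.5 22 | 271 260.5 18 | 274 261.0 17 | 277 261.5 18 | 280 261.5 18 | 283 261.0 17 | 286 261.5 18 | 289 259.5 12 | 295 262.5 26 | 298 263.0 33 | 301 263.0 39 | 304 263.0 43 | 307 263.0 47 | 310 263.0 49 | 313 263.0 51 | 316 263.0 51 | 319 263.0 51 | 322 263.0 51 | 325 263.0 49 | 328 264.0 49 | 331 264.0 51 | 334 264.5 52 | 337 263.5 52 | 340 263.0 51 | 343 263.0 47 | 346 262.5 42 | 349 262.0 33 | 352 262.0 17 | 
dark rows at neck 261 [290, 291, 292, 293, 294, 295, 296, 353, 354, 355, 356, 357] pred front rod 122/114: [260.81512947 281.59209649] [261.04279381 285.9885361 ]
scene
180 311.5 18 | 183 304.0 37 | 186 304.0 39 | 189 313.0 19 | 192 313.0 15 | 195 313.0 15 | 198 313.0 15 | 201 313.0 15 | 204 313.5 14 | 207 316.5 10 | 210 313.5 26 | 213 313.5 32 | 216 313.5 36 | 219 314.0 39 | 222 313.5 42 | 225 313.5 42 | 228 313.5 42 | 231 318.0 33 | 234 323.0 21 | 237 313.5 38 | 240 316.0 29 | 243 314.5 26 | 246 313.5 18 | 
dark rows at neck 314 [165, 166, 167, 168, 169, 170, 171, 172, 173, 174, 175, 176, 177, 208, 209, 210, 211, 212, 213, 257, 258, 259] pred front rod 122/114: [313.49239336 198.71916512] [313.58616509 202.2244584 ]
-23 122 [263.75711138 288.6945396 ] [302.95254403 195.62680729]
-23 114 [263.97759025 293.17727209] [303.09085035 199.11794649]
```

```bash
python3 nudge.py '[[0,-1,0,0,0,0.02,22],[0,-1,0,0,0,0.02,22],[0,0,0,0,0,0,22],[0,0,0,0,0,0,22]]'
python3 - <<'E'
from h import *
delta(*peg(YAW+np.pi,138));chk()
i=pot("scene",8);j=cv2.imread("pics/scene8.png");i=pot("side",8);k=cv2.imread("pics/side8.png")
k=k[100:568,:340];cv2.imwrite("pics/c8.png",np.hstack([j,k]))
E
```

```text
clock: 17.1
eef_pos: [600.9, 292.0, 138.9]
tool_rot: [3.14, 0.003, -2.589]
force: [-2.2, 0.9, 0.9]
width: 22.2
gripper_force: 1.1
shift(cur axes) [-1.3  6.2  0.9] shift(target axes) [-1.1  6.2  0.9] rot [0.002 0.003 0.041]
side
259 261.0 17 | 262 260.5 24 | 265 260.0 25 | 268 260.0 21 | 271 260.5 18 | 274 261.0 17 | 277 261.5 18 | 280 261.5 18 | 283 261.0 17 | 286 261.5 18 | 289 258.5 8 | 295 263.0 25 | 298 263.0 33 | 301 263.0 39 | 304 263.0 43 | 307 263.0 47 | 310 263.0 49 | 313 263.0 51 | 316 263.0 51 | 319 263.0 51 | 322 262.5 50 | 325 263.0 49 | 328 263.5 48 | 331 264.0 51 | 334 264.0 53 | 337 263.5 52 | 340 263.0 51 | 343 263.5 46 | 346 262.5 42 | 349 262.5 34 | 352 261.5 16 | 
dark rows at neck 261 [289, 290, 291, 292, 293, 294, 295, 353, 354, 355, 356, 357] pred front rod 122/114: [260.81512947 281.59209649] [261.04279381 285.9885361 ]
scene
180 309.0 23 | 183 304.5 38 | 186 304.5 40 | 189 314.0 19 | 192 314.0 15 | 195 314.0 15 | 198 314.0 15 | 201 313.5 14 | 204 314.0 15 | 207 316.5 10 | 210 313.5 26 | 213 313.5 32 | 216 313.5 36 | 219 314.0 39 | 222 313.5 42 | 225 313.5 42 | 228 313.5 42 | 231 318.0 33 | 234 323.0 21 | 237 313.5 38 | 240 316.0 29 | 243 314.5 26 | 246 318.0 27 | 
dark rows at neck 314 [165, 166, 167, 168, 169, 170, 171, 172, 173, 174, 175, 208, 209, 210, 211, 212, 213, 257, 258, 259] pred front rod 122/114: [313.49239336 198.71916512] [313.58616509 202.2244584 ]
```

View pics/c8.png

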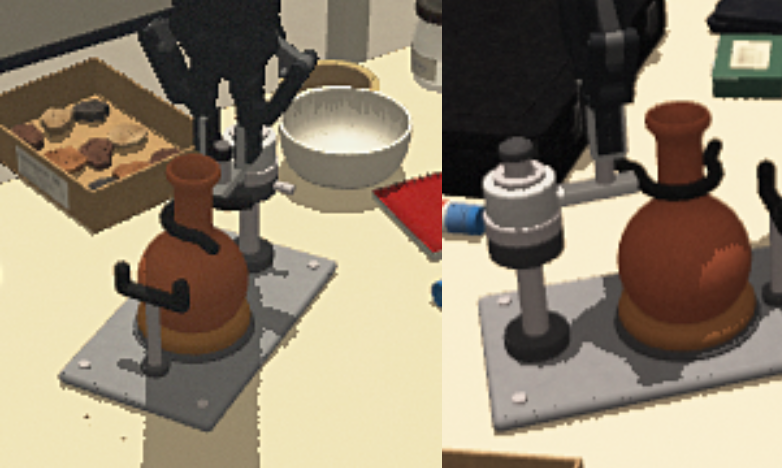

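The hub now sits about 10 crop px lower on the post than before (top edge ~280 vs ~268, cap unchanged at 250), so the tab has dropped. The fork is round the neck. I'll release and lift straight up.

```bash
python3 nudge.py '[[0,3,0,0,0,0,28],[0,3,0,0,0,0,34],[0,0,0,0,0,0,34],[0,0,-10,0,0,0,34],[0,0,-20,0,0,0,34],[0,0,-40,0,0,0,34],[0,0,-40,0,0,0,34],[0,0,0,0,0,0,34],[0,0,0,0,0,0,34],[0,0,0,0,0,0,34]]'
python3 - <<'E'
from h import *
chk()
j=ctrl.get_image("scene")[120:300,240:410];k=ctrl.get_image("side")[180:400,170:380]
o=cv2.imread("pics/side5.png")[180:400,170:380]
cv2.imwrite("pics/c9.png",np.hstack([cv2.resize(x,(265,440)) if 0 else cv2.resize(x[:,:132] if x.shape[0]==220 else x,None,fx=2,fy=440/x.shape[0]) for x in (j,k,o)][:3])[:, :800])
E
```

```text
clock: 18.3
eef_pos: [597.9, 295.5, 248.2]
tool_rot: [3.141, 0.002, -2.59]
force: [-0.8, 0.0, -0.9]
width: 34.2
gripper_force: 0.0
side
259 260.5 18 | 262 260.5 24 | 265 260.0 25 | 268 260.0 21 | 271 260.5 18 | 274 261.0 17 | 277 261.0 17 | 280 261.0 17 | 283 261.0 17 | 286 261.5 18 | 289 260.0 7 | 295 263.0 25 | 298 263.0 33 | 301 263.0 39 | 304 263.0 43 | 307 263.0 47 | 310 263.0 49 | 313 262.5 50 | 316 263.0 51 | 319 263.0 51 | 322 262.5 50 | 325 263.0 49 | 328 264.0 49 | 331 264.0 51 | 334 264.0 53 | 337 263.5 52 | 340 263.0 51 | 343 263.0 47 | 346 262.0 41 | 349 262.0 33 | 352 262.0 17 | 
dark rows at neck 261 [289, 290, 291, 292, 293, 294, 295, 353, 354, 355, 356, 357, 369] pred front rod 122/114: [260.81512947 281.59209649] [261.04279381 285.9885361 ]
scene
180 310.0 21 | 183 304.5 38 | 186 304.5 40 | 189 314.0 19 | 192 314.0 15 | 195 314.0 15 | 198 314.0 15 | 201 313.5 14 | 204 314.0 15 | 207 316.5 10 | 210 313.5 26 | 213 313.5 32 | 216 313.5 36 | 219 314.0 39 | 222 314.0 41 | 225 313.5 42 | 228 313.5 42 | 231 318.0 33 | 234 323.0 21 | 237 313.5 38 | 240 316.0 29 | 243 314.5 26 | 246 314.0 19 | 
dark rows at neck 314 [208, 209, 210, 211, 212, 213, 257, 258, 259] pred front rod 122/114: [313.49239336 198.71916512] [313.58616509 202.2244584 ]
```

View pics/c9.png

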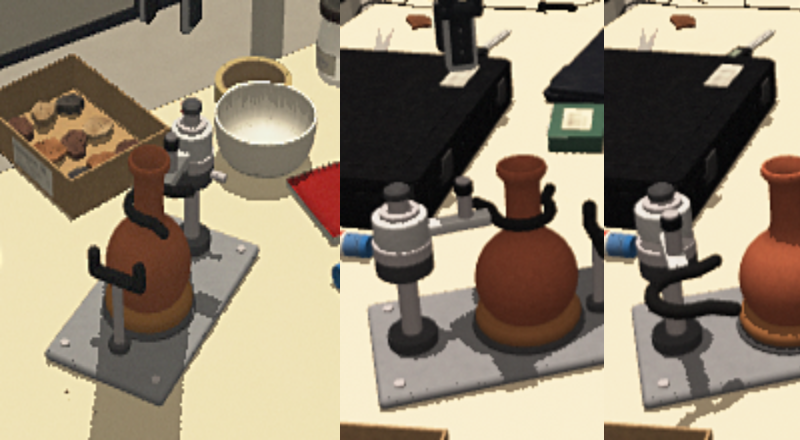

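Run:
```python
from h import *
print(tri((326,176.5),(231.5,270.5)), peg(YAW+np.pi,151)[0])
for z in (159,151):
  P=peg(YAW+np.pi,z)[0];print(z,proj("side",P),proj("scene",P))
```

```text
(array([600.59876139, 295.25805714, 147.37101613]), np.float64(0.5877939691068541)) [598.80559506 297.91474203 151.        ]
159 [231.28532009 264.57278499] [324.29466476 171.05020037]
151 [231.65646624 269.21044277] [324.3413847  174.65289482]
```

```bash
python3 -c "
from cell import ctrl
print(ctrl.finish_job())"
```

```text
the job is handed in; nothing more can be done
None
```

The job is handed in at about 18 s of the 58 s allowed, with no verdict shown: in the last pictures the pot stood upright in its ring with the fork round its neck and the steady's tab home, the gripper was clear above, and I took the arm nowhere near the mug or the sherds, though I did not re-measure them.

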